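# Click the desk radio's dial to the next preset and switch it on

## Robot

A 7-joint arm with a two-finger parallel gripper is mounted at the origin on the work surface. World frame = base frame: x ahead of the robot, y to its left, z up, the work surface at z = 0. Lengths are in mm, angles in rad, forces in N, time in s.
With the tool pointing down it reaches from about 400 to 875 mm from the base axis. Payload 4.4 kg.
Tool frame: the origin (TCP) lies midway between the tips of the shut fingers; the grasp point (between the pads) lies behind it (ctrl.grip_point_offset is the x of the grasp point in the tool frame, in mm); x points along the fingers, z is the direction in which the jaws open and shut, and the axes are right-handed (so a half turn about x gives the same grasp; the last joint's range is limited). The gripper opens to 85 mm and grips with 20 to 120 N. Pads are 22 mm wide; open, the fingers measure 114 mm over their backs; the gripper's body (76 mm by 85 mm) begins 54 mm behind the grasp point. The pads swing forward as they close: fully open they stand 13 mm farther back than shut.
Start: joints at [1.062, 0.628, 0.038, 1.517, -0.027, 0.996, -0.02], TCP at [278.535, -587.313, 208.913] pointing down, gripper open.
Joint ranges: [-3.06, 3.06], [-0.37, 2.12], [-1.25, 1.32], [0.18, 2.47], [-1.1, 4.24], [0.23, 1.98], [-2.94, 2.94]. Speed limits (rad/s): [2.57, 2.57, 3.14, 3.14, 3.14, 3.14, 3.14].

## Interface

Orientations are given as [roll, pitch, yaw] about the fixed x, y, z axes, in that order (R = Rz(yaw) Ry(pitch) Rx(roll)).
In Python, from cell import status, eyes, ctrl gives the robot as it stands. The module is installed in compiled form; this text tells all that it offers.
- The arm moves only by the tool apply_moves, never from a script. Its argument "targets" is a list of rows, each a list of 3 entries, a list of its own where there are three numbers: the shift along the tool's x, y, z in mm, then the turn about the tool's x in degrees, then the finger opening in mm, from 0 to 85.4. In form: [[[dx, dy, dz], roll, claw], ...]. A call has 1 to 10 rows; each row shifts and turns the pose as measured when the row begins, along the tool's axes as they then stand; what a row does not reach is not made up. A row lasts 1/8 s, in which the tool goes at most 62.5 mm and 10.7 degrees, less where a joint would pass 70% of its speed; a pose out of reach is approached as far as the arm can. A call is refused whole if a number of a shift passes 62.5 or a number of a turn 10.7, either way. A call with a gripper value outside its range is refused whole. The fingers move at their own pace and stop on an object; the grip force is fixed at half the most. Time passes only in rows, so rows that do not move let the fingers close. It gives the time, the measured TCP pose, the force and the opening at its end, in the units of the state.
- status.read_state(): the state, without advancing time (a new reading comes with each control period).
- eyes.get_image(name): name is "side" or "top"; returns (picture, depth): 400x640x3 uint8, blue, green, red; 400x640 float32, mm along the optical axis (not along the pixel's ray), 0 where there is no reading.
- eyes.camera_params(name): a dict with "fx", "fy", "cx", "cy" (pixels), "R" (3x3) and "t" (3): a world point X has camera coordinates R X + t. Camera axes: x right, y down, z forward; pixel columns grow to the right and rows downward; lengths in mm; the calibration is good to about 2 mm. A picture is of the moment at which its call begins. camera_params takes no time and is no camera call.
- ctrl.finish_job(): hands the job in, once; it reports no verdict.
The state is a dict: "clock": time; "qpos": joint angles; "qd": joint speeds; "tau": joint torques, N m; "eef_pos": TCP position; "tool_rot": TCP orientation; "force": force on the tool from outside, world axes, zero at the start; "torque": the same for the moment, N m; "width": finger opening in mm.
Only numpy, scipy, OpenCV 4.12 (cv2) and the standard library are available. Lean on these libraries where they do the work, as an engineer would, in place of code of your own. Each camera call takes 0.05 s, during which the arm holds its last target.

## Task

Set the desk radio to its next preset and switch it on: with a fingertip on the big black knurled dial, turn it clockwise by one click, so that its white pointer goes from the black dot to the green dot, and take the finger off; then press the red power button fully down and let it spring back up. Only touch the radio, do not lift it, tip it or shove it along the desk, and leave the pencils, cube and mug where they are, without knocking into the tray or the box.

Things in the scene. Friction and masses are not known exactly. Their poses are not given: they have to be found in the camera images.
- radio: wooden table radio 150 (x) x 240 (y) x 85 mm high, 2.3 kg, loose on rubber feet; white top panel. Origin: centre of its underside; front (grey grille) faces its -x. Dial axis at (0, +50) mm, power button at (0, -75) mm. 53 mm from the dial axis lie three 11 mm dots, clockwise from above black, green, orange, 0.70 rad apart; green lies straight to the front (-x) of the axis.
- dial (a joint): turn of the dial in rad, growing clockwise from above. Sprung detents at 0 (pointer at the black dot, where it starts), 0.70 (green) and 1.40 (orange); stops at -0.12 and 1.52. About 0.06 N m takes it over the ridge half-way between detents; let go past the ridge it snaps on into the next detent, before it it snaps back.
- dial_top (a point): centre of the dial's flat top, on its axis, 113 mm above the desk. Black disc 84 mm wide, 22 mm high, ribbed rim, underside 6 mm above the panel. Sprung: pressed on top it gives up to 4 mm straight down (starts at 3 N, 4 mm at 12 N) and returns. A fingertip pressed on the top near the rim with 5 to 10 N and moved round the axis carries it along by friction; pushing along the rim works too.
- dial_pointer (a point): point on the edge of the dial's top at the outer end of its white pointer line, 42 mm from the axis; turns with the dial.
- power (a joint): travel of the red power button in m: 0 up, 0.006 fully down; spring, from about 1.5 N at the start to 4.5 N fully down; it does not latch.
- power_top (a point): centre of the top of the red round power button, 32 mm in diameter, standing 12 mm above the radio's top (97 mm above the desk).
- pencil_top_mid (a point): middle of the yellow triangular pencil, 170 mm long and 8 mm thick, lying loose on the radio's top near its rear edge, along the radio's length (its y); leave it there.
- pencil_a_mid (a point): middle of the green triangular pencil lying in the steel pen tray; leave it.
- pencil_b_mid (a point): middle of the blue triangular pencil lying in the steel pen tray; leave it.
- cube: wooden cube puzzle, 60 mm, loose on the desk by the radio's right (-y) end; origin at the centre of its underside; leave it.
- mug: blue ceramic mug, 76 mm wide, 90 mm high, loose, to the left; origin at the centre of its underside; leave it.
- tray: stainless steel pen tray 80 x 210 x 22 mm, fixed, in front of the radio; origin at the centre of its underside.
- clipbox: blue plastic clip-top box with a shut lid, 110 x 160 x 71 mm with a bar handle about 40 mm high on the lid, fixed, to the left; origin at the centre of its underside.

How it is judged (in metres and radians):
On the way, in this order (a step that is already met when the one before it is completed fails the run):
1. a finger is on the dial and has begun to turn it clockwise (contact force between the fingers and dial above 0.3 N and value of joint dial above 0.15 rad), for 0.05 s.
2. the dial rests in the next detent (green dot), finger off it (value of joint dial between 0.58 and 0.82 rad and contact force between the fingers and dial below 0.1 N), for 0.3 s.
3. the power button is pressed fully down by a finger while the dial stays there (value of joint dial between 0.58 and 0.82 rad and value of joint power above 0.005 m and contact force between the fingers and power above 0.5 N), for 0.05 s.
At the end, for the whole second after the job is handed in: The dial has clicked into the detent at the green dot (0.58 to 0.82 rad) and stays there, the power button has been pressed and is up again (under 1 mm), the radio stands flat and still within 30 mm of where it was (value of joint dial between 0.58 and 0.82 rad and value of joint power below 0.001 m and linear speed of radio below 0.02 m/s and height (world z) of radio below 0.005 m and distance of radio from where it was at the start of the episode below 0.03 m and angle between radio's own z axis and vertical below 0.05 rad); the robot touches nothing.
It fails at once if the radio is lifted, tipped or shoved more than 30 mm (distance of radio from where it was at the start of the episode above 0.03 m or height (world z) of radio above 0.01 m or angle between radio's own z axis and vertical above 0.15 rad).
It fails at once if a pencil, the cube or the mug is moved more than 25 mm (distance of any of pencil_top_mid, pencil_a_mid, pencil_b_mid, cube, mug from where it was at the start of the episode above 0.025 m).
It fails at once if the tray or clip-top box is struck hard (contact force between any of tray, clipbox and the arm above 15 N or contact force between any of tray, clipbox and the fingers above 15 N).
It also fails if it takes over 45 s, if anything falls off the work surface, if the arm or the gripper's body presses on something with over 40 N, if the wrist force passes 120 N, or if a joint passes its speed limit or range.

## Working session

There is one attempt and no reset: what is moved stays moved. The work goes in short steps, Python scripts to look and compute and a tool call to move; the robot and the scene stay as the last step left them, time stands still between calls to the robot, and variables do not carry over. Pictures are saved under pics/ and viewed, and the job is handed in when it is done.

Besides the shell and the picture viewer there is one more tool, called after ">>>" as name([rows], argument=value, ...), one row to a line, values as JSON. apply_moves: Moves the arm, as the interface text tells. Its arguments: {"type":"object","properties":{"targets":{"type":"array"}},"required":["targets"]}

```bash
mkdir -p pics; python3 - <<'E'
from cell import status, eyes, ctrl
import cv2,numpy as np
for n in("side","top"):
    p,d=eyes.get_image(n); cv2.imwrite(f"pics/{n}0.png",p); np.save(f"pics/{n}0.npy",d)
    print(n,eyes.camera_params(n))
print(status.read_state(), ctrl.grip_point_offset)
E
```

```text
side {'fx': 384.086651263663, 'fy': 384.086651263663, 'cx': 320.79716338123137, 'cy': 195.84541782902403, 'R': array([[ 0.99145771, -0.13040024,  0.00271978],
       [-0.09978111, -0.77175392, -0.62804428],
       [ 0.08399613,  0.62240796, -0.77817285]]), 't': array([-529.22281017,  209.57012039,  761.27648631])}
top {'fx': 409.39765909533094, 'fy': 409.39765909533094, 'cx': 318.2036608480262, 'cy': 193.71343503976556, 'R': array([[ 0.0142091 , -0.9994969 ,  0.02835585],
       [-0.99403096, -0.01718788, -0.1077359 ],
       [ 0.10816907, -0.02665576, -0.99377509]]), 't': array([ 120.56816993,  544.00393844, 1050.10313253])}
{'clock': 0.1, 'qpos': array([ 1.06220942,  0.62925678,  0.03845461,  1.51828335, -0.02699274,
        0.99629472, -0.01998177]), 'qd': array([-5.18468358e-04, -2.62618872e-03,  4.40313239e-05, -3.53517779e-03,
        8.96946770e-04, -3.86228097e-04,  1.31353474e-04]), 'tau': array([ 3.45495391e-03, -5.64526141e+01,  1.23080604e+00, -1.93968379e+01,
        1.13919057e-02,  5.46569150e-03,  9.33199459e-06]), 'eef_pos': array([ 278.258438  , -586.75800274,  208.07431406]), 'tool_rot': array([-3.12433308,  1.56907238,  2.03085668]), 'force': array([-0.81922748, -0.16481771, -0.53624766]), 'torque': array([ 0.0071924 , -0.02412143,  0.02273132]), 'width': 85.73651146856994} -18.700000000000003
```

View pics/side0.png

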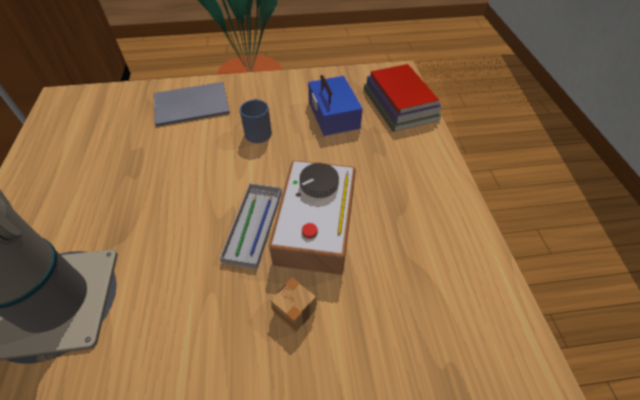

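View pics/top0.png

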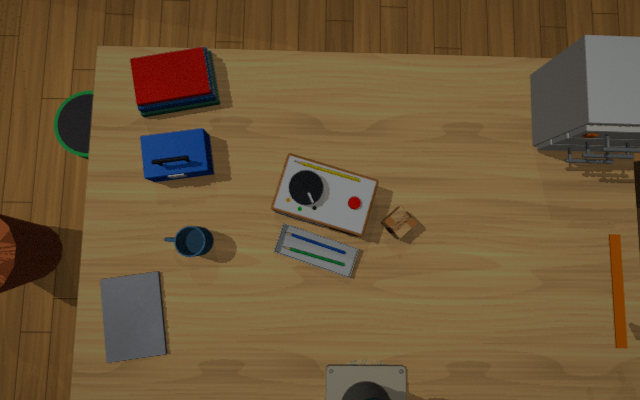

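Both cameras see the radio. In the top view the dial is near (306,188) and the button near (354,203). In the side view they are near (320,179) and (310,230). I'll enlarge both.

```bash
python3 - <<'E'
import cv2,numpy as np
a=cv2.imread("pics/top0.png")[140:250,260:430]; b=cv2.imread("pics/side0.png")[150:280,255:375]
cv2.imwrite("pics/topc.png",cv2.convertScaleAbs(cv2.resize(a,None,fx=4.5,fy=4.5,interpolation=cv2.INTER_CUBIC),alpha=1.3))
cv2.imwrite("pics/sidec.png",cv2.convertScaleAbs(cv2.resize(b,None,fx=4.5,fy=4.5,interpolation=cv2.INTER_CUBIC),alpha=1.3))
E
```

```text
(no output)
```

View pics/topc.png

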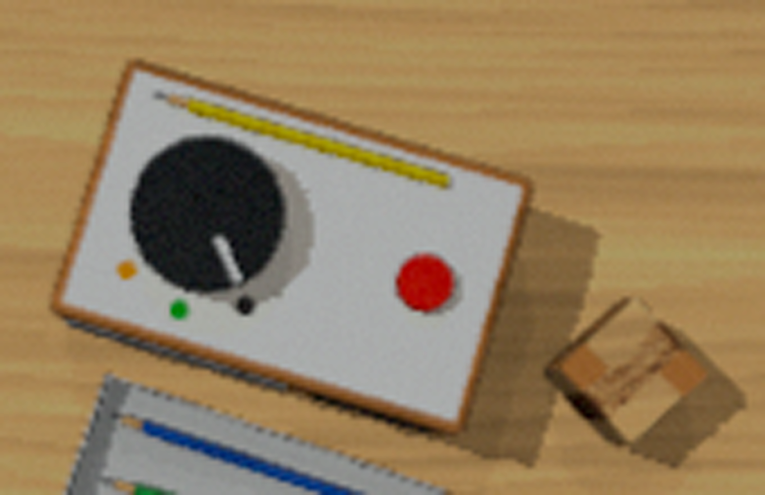

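View pics/sidec.png

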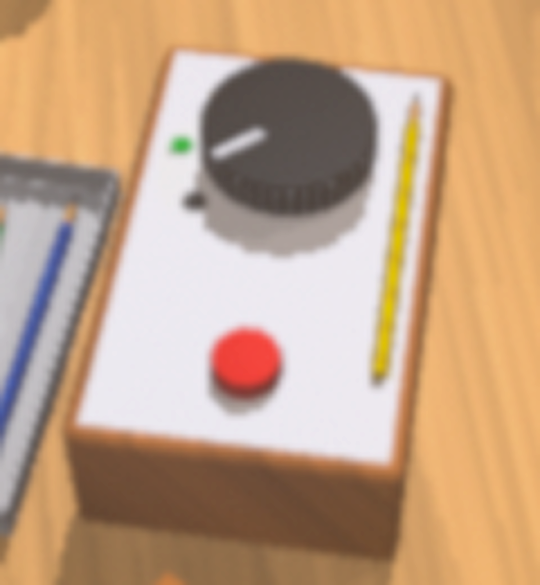

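Pixel positions from the crops (top, then side):
- Dial centre: (306.2,187.6) and (319.2,177.8).
- Button: (354.4,202.7) and (309.7,229.3).
- Pointer tip: top (313.3,202.2), still at the black dot.
- Green dot: (299.8,208.9) and (295.2,182.3).

```bash
cat > h.py <<'E'
import numpy as np,cv2
from cell import status,eyes,ctrl
P={n:eyes.camera_params(n) for n in("side","top")}
def ray(n,u,v):
    p=P[n];R=p["R"];c=-R.T@p["t"];d=R.T@np.array([(u-p["cx"])/p["fx"],(v-p["cy"])/p["fy"],1]);return c,d/np.linalg.norm(d)
def atz(n,u,v,z):
    c,d=ray(n,u,v);return c+d*(z-c[2])/d[2]
def tri(t,s):
    A=np.zeros((3,3));b=np.zeros(3)
    for n,q in(("top",t),("side",s)):
        c,d=ray(n,*q);M=np.eye(3)-np.outer(d,d);A+=M;b+=M@c
    return np.linalg.solve(A,b)
E
python3 - <<'E'
from h import *
np.set_printoptions(precision=1,suppress=True)
def f(x,y,ox,oy): return (ox+(x+.5)/4.5-.5, oy+(y+.5)/4.5-.5)
T=lambda x,y:f(x,y,260,140); S=lambda x,y:f(x,y,255,150)
for nm,t,s,z in(("dial",(208,214),(289,125),113),("btn",(425,281),(246,356),97),("green",(179,310),(181,146),85),("black",(246,305),(194,201),85),("ptr",(240,280),(213,155),113)):
    print(nm,tri(T(*t),S(*s)),atz("top",*T(*t),z),atz("side",*S(*s),z))
for c in((133,62),(528,185),(460,432),(56,308)): print("corner",atz("top",*T(*c),85))
for c in((160,97),(448,182)): print("pencil",atz("top",*T(*c),93))
for c in((630,298),(547,367)): print("cube",atz("top",*T(*c),60))
dt=np.load("pics/top0.npy");
for u,v in((306,188),(354,203),(335,205)):
    p=P["top"];d=dt[v,u];X=p["R"].T@(np.array([(u-p["cx"])/p["fx"]*d,(v-p["cy"])/p["fy"]*d,d])-p["t"]);print("depth",X)
E
```

```text
dial [549.5 161.7 110.3] [548.2 161.6 113. ] [550.2 159.4 113. ]
btn [515.8  42.3  96.6] [515.4  42.4  97. ] [516.2  42.1  97. ]
green [498.6 176.8  85.5] [498.1 176.8  85. ] [499.1 177.3  85. ]
black [501.7 140.   87.2] [501.5 139.9  85. ] [502.2 141.8  85. ]
ptr [512.6 143.9 114.8] [512.8 143.8 113. ] [512.6 145.4 113. ]
corner [636.5 205.1  85. ]
corner [571.2 -16.4  85. ]
corner [433.5  21.3  85. ]
corner [498.1 244.4  85. ]
pencil [615.4 189.4  93. ]
pencil [570.9  29.4  93. ]
cube [510.9 -78.9  60. ]
cube [471.  -31.3  60. ]
depth [546.7 161.2 109. ]
depth [513.2  42.3  95.4]
depth [508.4  88.4  83.6]
```

The measurements fit the sizes given: dial to button is 123 mm (125 stated), the heights agree within about 3 mm, and the radio yaw is about -0.28. Next is the conversion to tool axes.

```bash
cat >> h.py <<'E'
from scipy.spatial.transform import Rotation as Ro
def rot(): return Ro.from_euler('xyz',status.read_state()["tool_rot"]).as_matrix()
def go(x,y,z):
    s=status.read_state();d=np.array([x,y,z])-s["eef_pos"];t=rot().T@d
    print("world d",d.round(1),"tool",t.round(1),"rows",np.abs(t).max()/62.5,"norm",np.linalg.norm(t)/62.5)
E
python3 - <<'E'
from h import *
np.set_printoptions(precision=3,suppress=True)
print(rot())
a=np.radians(204);c=np.array([549,161]);print(c+32*np.array([np.cos(a),np.sin(a)]))
go(520,148,190)
E
```

```text
[[-0.001  0.904  0.428]
 [ 0.002  0.428 -0.904]
 [-1.    -0.    -0.002]]
[519.767 147.984]
world d [241.7 734.8 -18.1] tool [  19.   533.3 -560.3] rows 8.964527459766948 norm 12.379440878853135
```

>>> apply_moves([
  [[0,38,-40],0,0],
  [[0,38,-40],0,0],
  [[0,38,-40],0,0],
  [[0,38,-40],0,0],
  [[0,38,-40],0,0],
  [[0,38,-40],0,0],
  [[0,38,-40],0,0],
  [[0,38,-40],0,0],
  [[0,38,-40],0,0],
  [[0,38,-40],0,0],
])

```text
clock: 1.35
eef_pos: [453.7, -50.9, 205.2]
tool_rot: [-2.43, 1.568, 2.716]
force: [1.0, -0.6, -0.1]
width: -0.0
```

```bash
python3 - <<'E'
from h import *
print(status.read_state()); go(520,148,160); print(rot().round(3))
E
```

```text
{'clock': 1.35, 'qpos': array([ 0.06705582,  0.36256173, -0.02138012,  2.03566365,  0.00951996,
        0.74627991, -1.09730547]), 'qd': array([-0.91906222,  0.09436986, -0.08652792, -0.17402693,  0.04618119,
        0.06362893, -1.02307401]), 'tau': array([  4.22168076, -39.57818627,   0.04206308, -13.98376286,
        -0.11091861,   0.21781863,   1.07219305]), 'eef_pos': array([453.7319876 , -50.86490389, 205.2388026 ]), 'tool_rot': array([-2.42981724,  1.56776775,  2.716007  ]), 'force': array([ 1.03003774, -0.63608384, -0.05333253]), 'torque': array([-0.10224963, -0.12688346,  0.02413039]), 'width': -0.04491219848478689}
world d [ 66.3 198.9 -45.2] tool [  45.3  143.8 -152.5] rows 2.4406360774784917 norm 3.4310674249421673
[[-0.003  0.908  0.42 ]
 [ 0.001  0.42  -0.908]
 [-1.    -0.002 -0.002]]
```

>>> apply_moves([
  [[8,36,-38],0,0],
  [[8,36,-38],0,0],
  [[8,36,-38],0,0],
  [[8,34,-36],0,0],
  [[0,0,0],0,0],
  [[0,0,0],0,0],
])

```text
clock: 2.1
eef_pos: [520.4, 156.3, 171.0]
tool_rot: [-2.455, 1.567, 2.698]
force: [0.4, -0.3, -0.5]
width: 0.1
```

```bash
python3 - <<'E'
from h import *
for n in("side","top"):
    p,d=eyes.get_image(n); c=p[140:250,260:430] if n=="top" else p[90:280,235:395]
    cv2.imwrite(f"pics/{n}1.png",cv2.convertScaleAbs(cv2.resize(c,None,fx=3.1 if n=="side" else 4.5,fy=3.1 if n=="side" else 4.5,interpolation=cv2.INTER_CUBIC),alpha=1.3))
s=status.read_state();print(s["eef_pos"],s["force"],s["clock"]); go(520,148,130);print(s["qpos"].round(2))
E
```

```text
[520.58242166 156.14897542 171.3016165 ] [ 0.55364321 -0.02242807 -0.14094985] 2.2
world d [ -0.6  -8.1 -41.3] tool [41.3 -3.9  7.3] rows 0.6605258915205627 norm 0.6736301258456813
[-0.31  0.52 -0.04  1.85  0.02  0.76 -1.5 ]
```

View pics/side1.png

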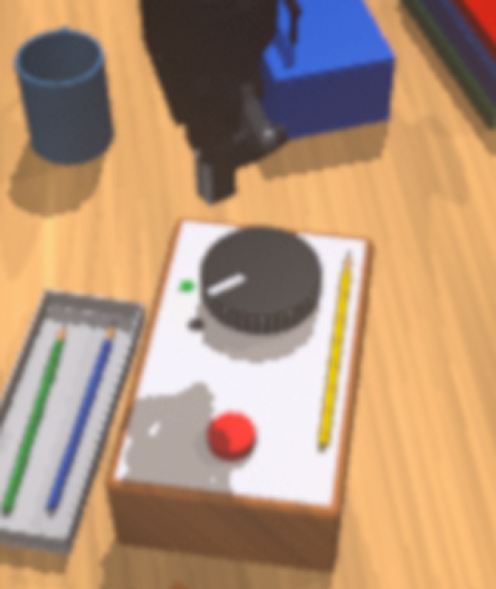

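View pics/top1.png

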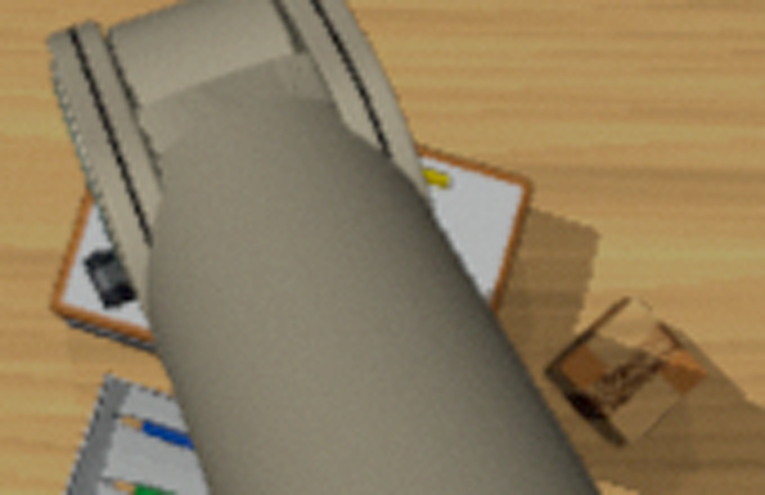

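In the side crop the fingertip (217,195) hangs above the dial's front, and the dial and pointer are unchanged. The arm hides the dial in the top view. I'll go down now.

>>> apply_moves([
  [[25,-4,7],0,0],
  [[22,0,0],0,0],
  [[0,0,0],0,0],
  [[0,0,0],0,0],
])

```text
clock: 2.7
eef_pos: [520.9, 142.6, 125.6]
tool_rot: [2.638, 1.569, 1.499]
force: [-0.2, 1.0, 0.6]
width: -0.1
```

```bash
python3 - <<'E'
from h import *
p,d=eyes.get_image("side"); c=p[140:240,255:375]
cv2.imwrite(f"pics/side2.png",cv2.convertScaleAbs(cv2.resize(c,None,fx=5,fy=5,interpolation=cv2.INTER_CUBIC),alpha=1.3))
s=status.read_state();e=s["eef_pos"];print(e,s["force"],s["clock"]); go(520,148,113);
q=P["side"];X=q["R"]@e+q["t"];u=X[0]/X[2]*q["fx"]+q["cx"];v=X[1]/X[2]*q["fy"]+q["cy"];print("tip crop",(u-255)*5,(v-140)*5)
E
```

```text
[520.8454397  142.62003821 125.6361282 ] [-0.85369201  0.16302225 -0.65733546] 2.75
world d [ -0.8   5.4 -12.6] tool [12.6  1.5 -5.2] rows 0.20229110600975408 norm 0.2201558679624657
tip crop 253.99838275771458 203.5388868446421
```

View pics/side2.png

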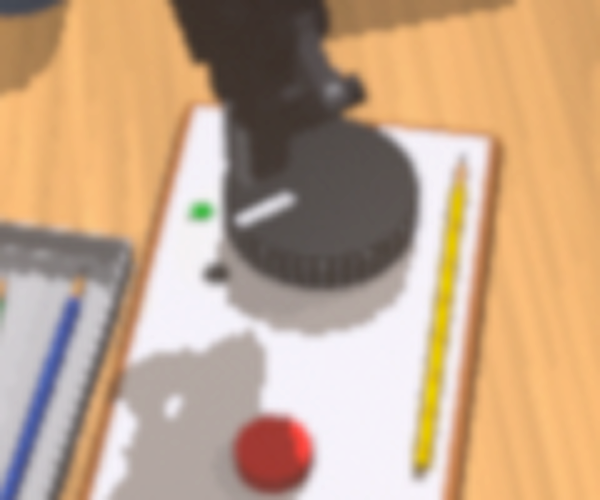

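The tip projects to about (254,203) in the crop, matching the finger seen over the dial's front edge by the pointer. I'll feel for contact now.

>>> apply_moves([
  [[7,0,0],0,0],
  [[3,0,0],0,0],
  [[0,0,0],0,0],
])

```text
clock: 3.12
eef_pos: [521.8, 142.8, 116.5]
tool_rot: [1.82, 1.567, 0.681]
force: [0.2, -0.3, 1.0]
width: 0.1
```

>>> apply_moves([
  [[2,0,0],0,0],
  [[1,0,0],0,0],
])

```text
clock: 3.38
eef_pos: [521.9, 143.1, 113.5]
tool_rot: [1.798, 1.567, 0.66]
force: [0.4, -0.3, -0.7]
width: 0.2
```

>>> apply_moves([
  [[2,0,0],0,0],
])

```text
clock: 3.5
eef_pos: [522.0, 143.1, 111.4]
tool_rot: [1.785, 1.567, 0.646]
force: [0.9, -0.6, 0.2]
width: 0.3
```

>>> apply_moves([
  [[2,0,0],0,0],
])

```text
clock: 3.62
eef_pos: [522.0, 143.2, 109.3]
tool_rot: [1.787, 1.567, 0.649]
force: [-0.1, -1.0, 1.0]
width: 0.3
```

>>> apply_moves([
  [[1.5,0,0],0,0],
])

```text
clock: 3.75
eef_pos: [522.0, 143.1, 107.6]
tool_rot: [1.799, 1.567, 0.66]
force: [-1.6, -0.5, -0.5]
width: -0.0
```

The z reading is already 107.6 mm with no force, so I'll look before going further.

```bash
python3 - <<'E'
from h import *
p,d=eyes.get_image("side"); c=p[140:240,255:375]
cv2.imwrite(f"pics/side3.png",cv2.convertScaleAbs(cv2.resize(c,None,fx=6,fy=6,interpolation=cv2.INTER_CUBIC),alpha=2))
s=status.read_state();e=s["eef_pos"];print(e,s["force"],s["clock"])
q=P["side"];X=q["R"]@e+q["t"];u=X[0]/X[2]*q["fx"]+q["cx"];v=X[1]/X[2]*q["fy"]+q["cy"];print("tip crop",(u-255)*6,(v-140)*6)
E
```

```text
[521.87771217 143.11193665 107.45894355] [-0.02816968  0.44098617  0.38023067] 3.8
tip crop 308.9988452554296 276.9606144762241
```

View pics/side3.png

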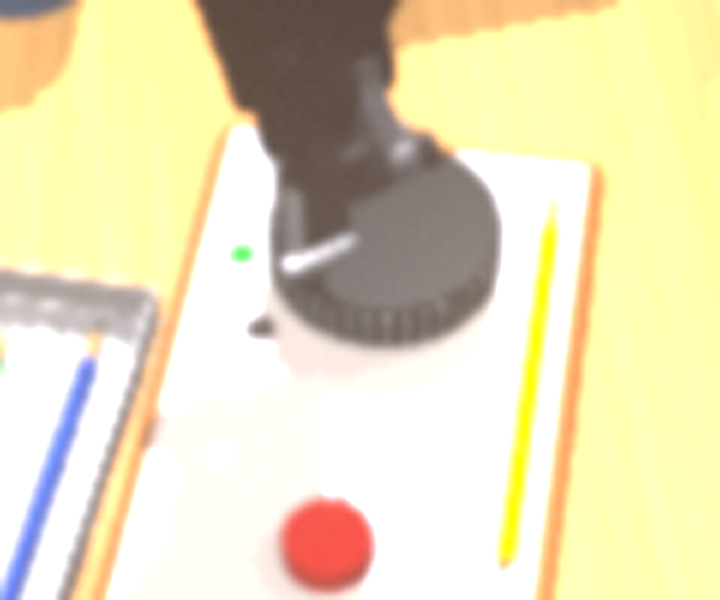

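```bash
python3 - <<'E'
from h import *
p,d=eyes.get_image("side"); c=p[155:205,285:345]
g=cv2.resize(c,None,fx=11,fy=11,interpolation=cv2.INTER_CUBIC).astype(float)
cv2.imwrite(f"pics/side4.png",np.clip((g-10)*3,0,255).astype(np.uint8))
q=P["side"]
vv,uu=np.mgrid[0:400,0:640]
Pc=np.stack([(uu-q["cx"])/q["fx"]*d,(vv-q["cy"])/q["fy"]*d,d],-1)-q["t"]
W=Pc@q["R"]
np.save("pics/W4.npy",W)
for v in range(170,196,2): print(v,' '.join('%4d/%4d/%3d'%tuple(W[v,u]) for u in range(298,320,3)))
E
```

```text
170  509/ 211/ 85  511/ 139/162  516/ 125/176  521/ 114/188  526/ 104/197  531/  96/206  535/  84/218  541/  84/218
172  508/ 206/ 84  511/ 138/157  517/ 133/162  521/ 114/182  526/ 104/192  531/  94/203  546/ 175/112  552/ 175/112
174  508/ 199/ 85  511/ 141/148  517/ 134/155  521/ 114/177  526/ 104/187  538/ 170/113  545/ 169/113  551/ 170/111
176  507/ 190/ 88  511/ 142/141  516/ 134/150  522/ 128/155  528/ 130/152  538/ 166/111  544/ 163/113  551/ 163/112
178  507/ 187/ 85  511/ 139/138  516/ 134/143  522/ 127/150  528/ 133/142  537/ 158/114  543/ 156/114  550/ 157/113
180  506/ 181/ 85  511/ 157/112  516/ 133/139  522/ 127/144  530/ 153/114  536/ 153/113  543/ 153/112  549/ 151/113
182  505/ 175/ 86  511/ 151/113  516/ 132/133  523/ 148/113  530/ 149/112  536/ 147/113  542/ 147/112  548/ 146/112
184  505/ 169/ 86  510/ 147/111  516/ 143/114  523/ 143/113  529/ 143/113  535/ 141/113  541/ 140/114  547/ 139/115
186  481/-381/725  510/ 145/106  516/ 138/113  522/ 138/112  528/ 136/114  534/ 135/114  541/ 135/114  547/ 135/113
188  504/ 157/ 87  510/ 144/101  516/ 138/108  521/ 132/114  528/ 130/115  534/ 132/112  540/ 130/113  546/ 129/113
190  503/ 154/ 84  510/ 152/ 85  515/ 137/101  521/ 130/109  527/ 127/112  533/ 126/112  539/ 125/112  546/ 124/113
192  503/ 145/ 88  509/ 146/ 86  515/ 138/ 94  521/ 131/102  527/ 126/107  533/ 124/108  539/ 121/111  545/ 120/111
194  502/ 141/ 85  509/ 140/ 85  515/ 140/ 85  521/ 131/ 95  527/ 125/101  533/ 121/105  539/ 122/103  545/ 121/103
```

View pics/side4.png

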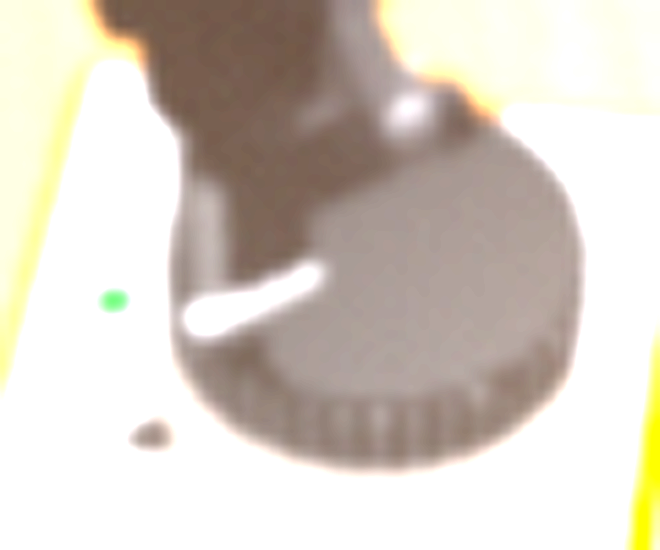

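The depth image puts the visible end of the finger at about z 130, so the real tip is still above the dial even though the pose reads 107. I'll go by force and descend in small steps.

>>> apply_moves([
  [[2,0,0],0,0],
  [[2,0,0],0,0],
])

```text
clock: 4.1
eef_pos: [522.0, 143.2, 103.5]
tool_rot: [1.785, 1.567, 0.646]
force: [-0.6, -0.3, 0.9]
width: 0.1
```

>>> apply_moves([
  [[2,0,0],0,0],
  [[1,0,0],0,0],
])

```text
clock: 4.35
eef_pos: [521.9, 143.1, 100.1]
tool_rot: [1.803, 1.567, 0.665]
force: [0.2, 0.6, -0.0]
width: 0.0
```

>>> apply_moves([
  [[2,0,0],0,0],
])

```text
clock: 4.47
eef_pos: [522.0, 143.2, 98.1]
tool_rot: [1.791, 1.567, 0.652]
force: [-1.2, -0.0, -0.1]
width: 0.0
```

```bash
cat > look.py <<'E'
from h import *
import sys
k=sys.argv[1]
p,d=eyes.get_image("side"); c=p[155:205,285:345]
g=cv2.resize(c,None,fx=11,fy=11,interpolation=cv2.INTER_CUBIC).astype(float)
cv2.imwrite(f"pics/side{k}.png",np.clip((g-10)*3,0,255).astype(np.uint8))
q=P["side"]
vv,uu=np.mgrid[0:400,0:640]
W=(np.stack([(uu-q["cx"])/q["fx"]*d,(vv-q["cy"])/q["fy"]*d,d],-1)-q["t"])@q["R"]
for v in range(172,192,1): print(v,' '.join('%4d/%4d/%3d'%tuple(W[v,u]) for u in range(300,314,2)))
s=status.read_state();print(s["eef_pos"],s["force"],s["clock"])
E
python3 look.py 5
```

```text
172  509/ 143/152  513/ 129/167  481/-381/725  520/ 127/168  523/ 110/186  526/ 104/192  529/  97/199
173  509/ 142/150  513/ 135/157  516/ 127/166  520/ 121/172  523/ 112/181  526/ 105/189  529/  97/197
174  509/ 145/144  513/ 136/153  516/ 126/164  519/ 117/173  523/ 112/178  526/ 104/187  529/  98/193
175  509/ 143/143  513/ 137/150  517/ 134/152  519/ 116/172  523/ 111/176  526/ 103/185  529/  96/192
176  509/ 146/137  513/ 136/147  516/ 132/152  520/ 129/154  523/ 113/172  526/ 106/179  529/ 100/185
177  509/ 146/134  513/ 136/144  516/ 134/147  520/ 131/149  523/ 112/170  526/ 105/177  529/  97/186
178  510/ 161/114  512/ 137/140  516/ 134/143  520/ 130/147  523/ 112/167  528/ 133/143  532/ 133/142
179  509/ 158/114  512/ 137/137  516/ 135/139  520/ 130/145  524/ 129/145  528/ 132/141  532/ 133/139
180  509/ 158/111  512/ 136/136  516/ 135/136  520/ 130/141  524/ 128/143  528/ 132/137  533/ 135/134
181  509/ 154/113  512/ 137/131  516/ 133/135  520/ 130/138  524/ 130/138  528/ 133/133  532/ 133/133
182  509/ 151/112  512/ 137/128  516/ 134/131  520/ 131/134  524/ 131/134  528/ 
[... 324 characters left out ...]
113
186  508/ 154/ 97  512/ 143/109  516/ 139/113  520/ 138/113  524/ 137/114  528/ 136/114  533/ 138/111
187  508/ 154/ 93  512/ 140/108  516/ 137/111  520/ 135/113  524/ 134/114  528/ 133/114  532/ 133/114
188  508/ 159/ 83  512/ 142/103  515/ 136/110  519/ 133/113  524/ 133/112  528/ 132/113  532/ 131/113
189  508/ 155/ 85  512/ 143/ 99  515/ 135/108  519/ 133/109  523/ 130/113  527/ 129/113  531/ 127/115
190  508/ 152/ 85  511/ 143/ 95  515/ 137/102  519/ 135/103  523/ 132/107  527/ 127/112  531/ 124/115
191  507/ 149/ 85  512/ 147/ 87  515/ 138/ 98  519/ 133/103  523/ 130/106  527/ 127/109  531/ 123/113
[521.84223257 143.10076602  97.81536514] [-0.07888416  0.19590897  0.32517562] 4.525
```

View pics/side5.png

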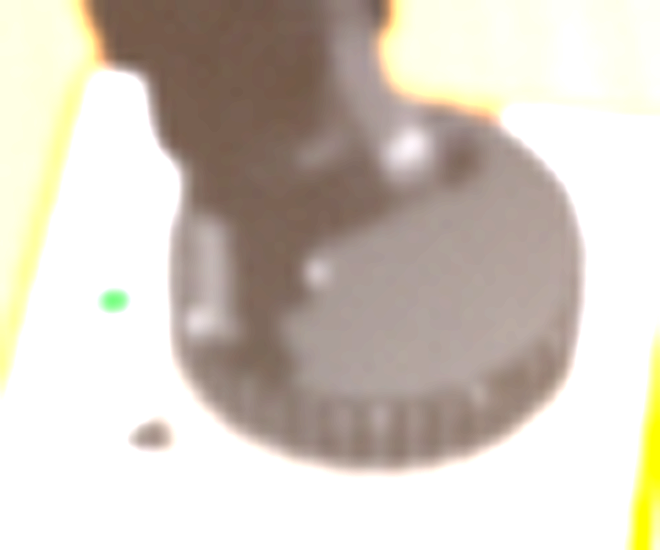

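The finger end is now at about z 121 and still clear of the dial. The pointer hasn't moved, with its ends at (200,322) and (318,270). The pose's z reads about 22 mm low, so I expect contact near 90.

>>> apply_moves([
  [[2,0,0],0,0],
  [[2,0,0],0,0],
])

```text
clock: 4.78
eef_pos: [521.9, 143.1, 93.6]
tool_rot: [1.824, 1.567, 0.685]
force: [-0.9, 0.7, -0.0]
width: -0.1
```

>>> apply_moves([
  [[2,0,0],0,0],
])

```text
clock: 4.9
eef_pos: [521.9, 143.2, 91.5]
tool_rot: [1.826, 1.567, 0.688]
force: [-0.3, -0.0, 0.0]
width: -0.4
```

>>> apply_moves([
  [[1.5,0,0],0,0],
])

```text
clock: 5.03
eef_pos: [521.8, 143.1, 89.9]
tool_rot: [1.846, 1.568, 0.708]
force: [-2.0, -0.7, 3.4]
width: 0.0
```

>>> apply_moves([
  [[1,0,0],0,0],
])

```text
clock: 5.15
eef_pos: [521.8, 143.1, 89.1]
tool_rot: [1.819, 1.567, 0.681]
force: [-0.7, -0.3, 4.7]
width: -0.0
```

Contact came at z≈90 with 4.7 N. I'll work out the arc in tool axes.

```bash
python3 - <<'E'
from h import *
R=rot();e=status.read_state()["eef_pos"];c=np.array([549,161,e[2]]);v=(e-c)
w=v
for i in range(1,11):
    a=-0.08*i;n=np.array([[np.cos(a),-np.sin(a),0],[np.sin(a),np.cos(a),0],[0,0,1]])@v
    print(i,(n+c).round(1),(R.T@(n-w)).round(2));w=n
E
```

```text
1 [520.5 145.3  89.1] [ 0.   -0.29 -2.59]
2 [519.3 147.6  89.1] [ 0.   -0.08 -2.6 ]
3 [518.3 150.   89.1] [ 0.    0.13 -2.6 ]
4 [517.6 152.5  89.1] [ 0.    0.34 -2.58]
5 [517.  155.1  89.1] [ 0.    0.54 -2.55]
6 [516.6 157.6  89.1] [ 0.    0.74 -2.5 ]
7 [516.4 160.2  89.1] [ 0.01  0.94 -2.43]
8 [516.5 162.8  89.1] [ 0.01  1.13 -2.35]
9 [516.7 165.4  89.1] [ 0.01  1.31 -2.25]
10 [517.2 168.   89.1] [ 0.01  1.49 -2.14]
```

>>> apply_moves([
  [[1.3,0,0],0,0],
])

```text
clock: 5.28
eef_pos: [521.8, 143.0, 88.2]
tool_rot: [1.804, 1.567, 0.666]
force: [-2.1, -0.2, 7.2]
width: 0.0
```

>>> apply_moves([
  [[0.6,-0.3,-2.8],0,0],
  [[0.5,-0.1,-2.8],0,0],
])

```text
clock: 5.52
eef_pos: [520.2, 146.2, 88.3]
tool_rot: [1.238, 1.566, 0.098]
force: [1.0, -2.8, 7.3]
width: 0.2
```

>>> apply_moves([
  [[0.5,0.1,-2.8],0,0],
  [[0.5,0.3,-2.8],0,0],
])

```text
clock: 5.78
eef_pos: [519.4, 148.9, 88.6]
tool_rot: [0.859, 1.564, -0.284]
force: [-0.4, -3.9, 6.0]
width: -0.1
```

```bash
python3 look.py 6|tail -1
```

```text
[519.27910681 149.28349402  88.58768732] [-0.82658225 -3.19285486  6.46915491] 5.825
```

View pics/side6.png

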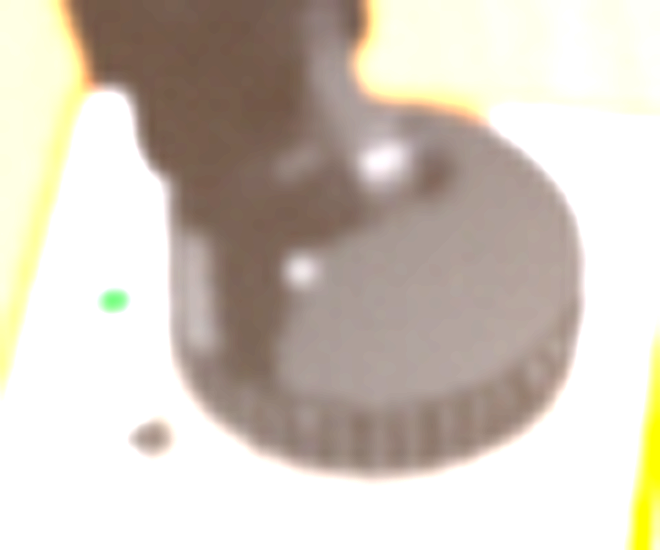

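The dial is following: the pointer's inner end moved from (318,270) to (300,268), and the contact point has gone about 0.2 rad round. I'll continue.

>>> apply_moves([
  [[0.8,0.3,-3.5],0,0],
  [[0.5,0.4,-3.5],0,0],
])

```text
clock: 6.08
eef_pos: [518.4, 153.4, 88.5]
tool_rot: [0.718, 1.561, -0.427]
force: [-0.2, -1.8, 7.6]
width: -0.3
```

>>> apply_moves([
  [[0.6,0.6,-3.5],0,0],
  [[0.5,0.7,-3.5],0,0],
])

```text
clock: 6.32
eef_pos: [518.0, 159.3, 88.7]
tool_rot: [0.759, 1.558, -0.387]
force: [-0.2, 0.1, 4.9]
width: -0.1
```

```bash
python3 look.py 7|tail -1
```

```text
[518.0110645  160.25862688  88.72152458] [-1.20641007 -0.54680623  5.83494875] 6.375
```

View pics/side7.png

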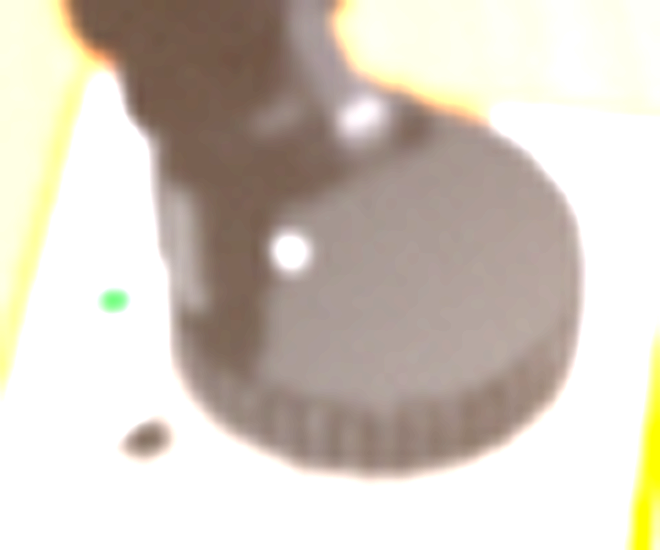

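The contact is now about 0.56 rad round and the tangential force has dropped to about 0, so it's past the ridge. I'll go a touch further and then lift off.

>>> apply_moves([
  [[0,0.8,-2],0,0],
  [[0,0.5,-1.5],0,0],
  [[-5,0,0],0,0],
  [[-15,0,0],0,0],
  [[-25,0,0],0,0],
  [[-25,0,0],0,0],
  [[0,-20,20],0,0],
  [[0,-20,20],0,0],
  [[0,0,0],0,0],
])

```text
clock: 7.5
eef_pos: [497.5, 110.0, 165.5]
tool_rot: [0.946, 1.554, -0.2]
force: [-0.5, 0.3, -0.8]
width: 0.2
```

```bash
python3 look.py 8|tail -1
```

```text
[498.21627675 111.68459433 165.56586413] [-0.00883842  0.04969139  0.78454577] 7.55
```

View pics/side8.png

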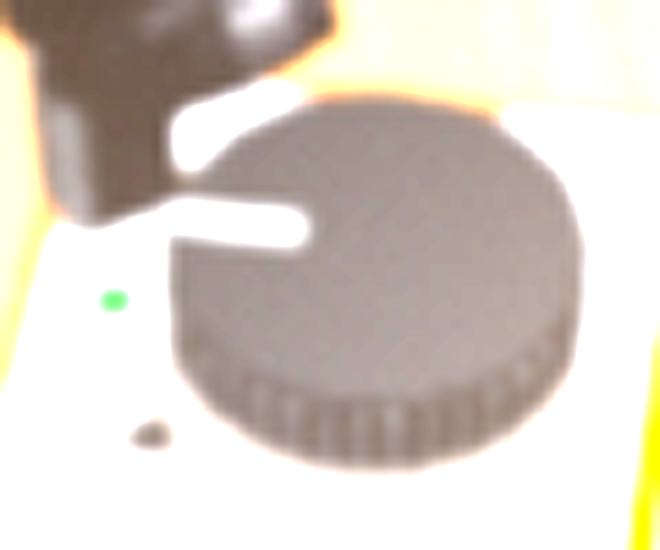

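The pointer tip is at (178,217) in the crop, pointing toward green. I'll check the angle and plan the move to the button.

```bash
python3 - <<'E'
from h import *
f=lambda x,y:(285+(x+.5)/11-.5,155+(y+.5)/11-.5)
c=atz("side",*f(376,246),113); a=atz("side",*f(178,217),113);i=atz("side",*f(305,230),113)
print(a,i,c); g=atz("side",*f(114,300),85)
for p in(a-c,i-c,a-i,g-c): print(np.degrees(np.arctan2(p[1],p[0]))%360)
o=atz("side",*f(200,322),113)-atz("side",*f(318,270),113);print("before",np.degrees(np.arctan2(o[1],o[0]))%360)
go(516,42.5,105)
E
```

```text
[512.82063767 173.277062   113.        ] [536.99516945 166.72430182 113.        ] [550.16925066 160.82237064 113.        ]
161.5579359097331
155.86782762386844
164.83380750236043
161.3942865378982
before 203.19907205965418
world d [ 17.8 -69.2 -60.6] tool [ 61.  -13.4  69.8] rows 1.1165938064927716 norm 1.498457259199061
```

The pointer has turned about 39–41° and sits on green. Now the button.

>>> apply_moves([
  [[15,-6,33],0,0],
  [[20,-5,33],0,0],
  [[20,0,0],0,0],
  [[0,0,0],0,0],
])

```text
clock: 8.05
eef_pos: [521.1, 51.5, 111.2]
tool_rot: [1.237, 1.548, 0.099]
force: [-0.2, 0.8, -0.3]
width: -0.4
```

```bash
cat >look2.py <<'E'
from h import *
import sys
p,d=eyes.get_image("side"); c=p[160:255,265:365]
cv2.imwrite(f"pics/side{sys.argv[1]}.png",cv2.convertScaleAbs(cv2.resize(c,None,fx=6,fy=6,interpolation=cv2.INTER_CUBIC),alpha=1.5))
s=status.read_state();print(s["eef_pos"],s["force"],s["clock"]); go(516,42.5,80)
q=P["side"];X=q["R"]@(s["eef_pos"]+[0,0,22])+q["t"];print("tip crop",(X[0]/X[2]*q["fx"]+q["cx"]-265)*6,(X[1]/X[2]*q["fy"]+q["cy"]-160)*6)
E
python3 look2.py 9
```

```text
[521.93351925  51.38269734 112.04891766] [-0.19053428 -0.04419758 -0.08599277] 8.1
world d [ -5.9  -8.9 -32. ] tool [31.9 -9.9  5.3] rows 0.5099175957783173 norm 0.5405163956391437
tip crop 277.91243634621765 320.8900520412787
```

View pics/side9.png

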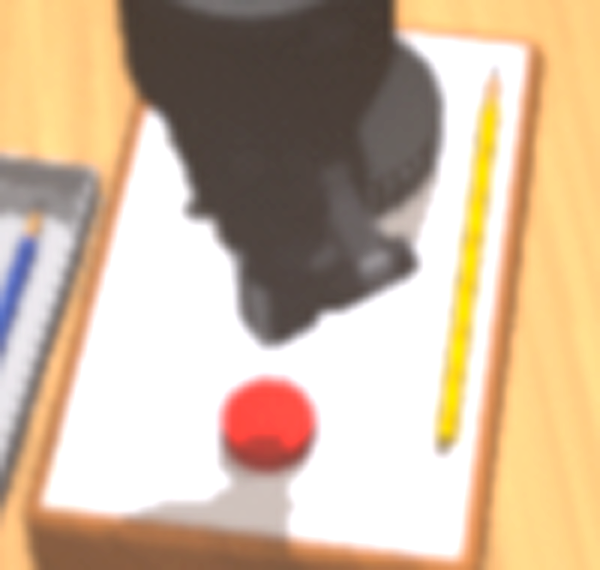

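The tip (about (275,340) in the crop) is just behind and above the button (268,423), matching the projection. I'll centre and descend.

>>> apply_moves([
  [[10,-10,5],0,0],
  [[15,0,0],0,0],
  [[4,0,0],0,0],
  [[0,0,0],0,0],
])

```text
clock: 8.6
eef_pos: [516.3, 44.1, 82.4]
tool_rot: [1.252, 1.543, 0.117]
force: [0.0, -0.9, -0.2]
width: -0.1
```

```bash
python3 look2.py 10
```

```text
[516.39313408  44.14983565  82.57770929] [0.26590622 0.64988324 0.05864324] 8.65
world d [-0.4 -1.6 -2.6] tool [ 2.6 -1.1  1.3] rows 0.04096443244295213 norm 0.049370040495658934
tip crop 265.060952651384 394.0054934619865
```

View pics/side10.png

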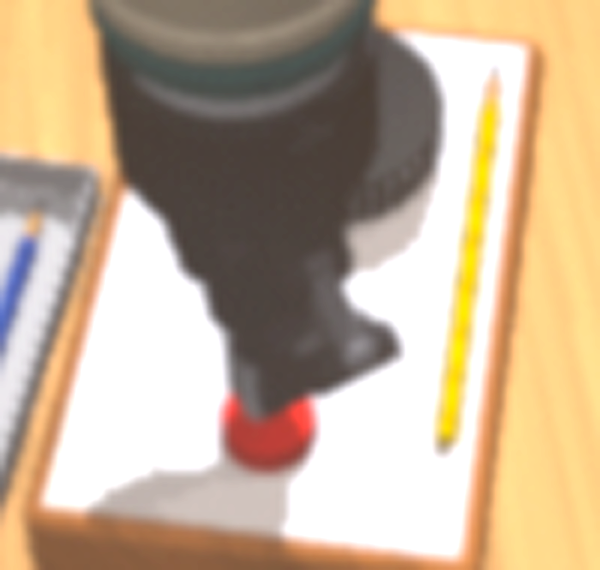

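The finger is over the button. Now press.

>>> apply_moves([
  [[4,-1,1],0,0],
  [[4,0,0],0,0],
])

```text
clock: 8.9
eef_pos: [516.8, 42.9, 74.8]
tool_rot: [1.254, 1.541, 0.119]
force: [-0.7, 0.9, 0.4]
width: -0.0
```

>>> apply_moves([
  [[3,0,0],0,0],
  [[3,0,0],0,0],
])

```text
clock: 9.15
eef_pos: [516.8, 43.0, 68.7]
tool_rot: [1.255, 1.541, 0.12]
force: [-1.5, -1.3, 7.1]
width: 0.3
```

>>> apply_moves([
  [[2,0,0],0,0],
])

```text
clock: 9.28
eef_pos: [516.9, 43.0, 68.2]
tool_rot: [1.252, 1.541, 0.117]
force: [-6.4, -0.7, 32.3]
width: -0.2
```

The button has bottomed out, with the force jumping to 32 N. Release and back off.

>>> apply_moves([
  [[-5,0,0],0,0],
  [[-15,0,0],0,0],
  [[-30,0,0],0,0],
  [[-35,0,0],0,0],
  [[-10,-20,30],0,0],
  [[0,-30,40],0,0],
  [[0,-30,40],0,0],
  [[0,-25,40],0,0],
  [[0,-10,40],0,0],
  [[0,0,0],0,0],
])

```text
clock: 10.52
eef_pos: [492.9, -184.1, 170.0]
tool_rot: [1.195, 1.532, 0.063]
force: [-0.5, 0.8, -0.6]
width: 0.0
```

```bash
python3 - <<'E'
from h import *
for n in("side","top"):
    p,d=eyes.get_image(n); c=p[140:250,260:430] if n=="top" else p[150:280,255:375]
    cv2.imwrite(f"pics/{n}11.png",cv2.convertScaleAbs(cv2.resize(c,None,fx=4.5,fy=4.5,interpolation=cv2.INTER_CUBIC),alpha=1.3))
s=status.read_state();print(s["eef_pos"],s["force"],s["clock"],s["qd"].round(3))
E
```

```text
[ 492.49760449 -179.86925076  169.61771081] [ 0.30312248  0.65650951 -0.33703973] 10.625 [-0.031 -0.004 -0.02   0.013 -0.004 -0.003 -0.002]
```

View pics/side11.png

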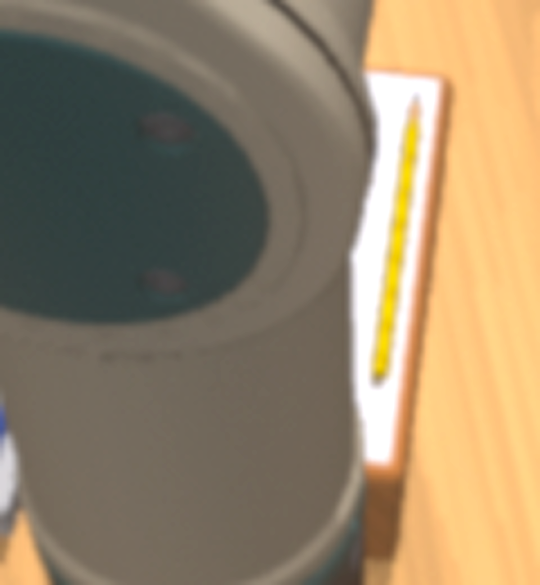

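View pics/top11.png

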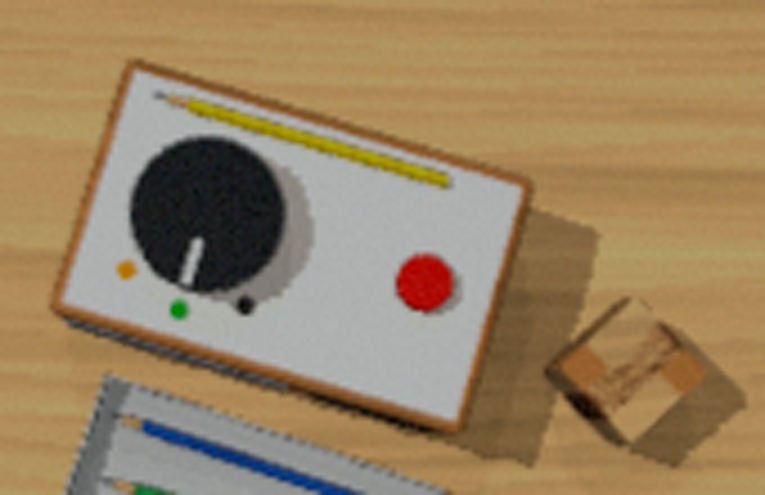

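In the top view the pointer, from (197,240) to (185,282), aims at the green dot at (179,310). The button is up at (425,281), and the radio, yellow pencil and cube are where they started.

```bash
python3 -c "
from cell import ctrl
print(ctrl.finish_job())"
```

```text
the job is handed in; nothing more can be done
None
```

I turned the dial one click clockwise to the green dot, took the finger off, pressed the red button fully down and let it spring back, then handed the job in. The hand-in gives no verdict.

**Dial:** I pressed the shut fingertips on top near the rim with about 5–8 N and moved them round the axis. After lift-off the pointer had turned about 39–41° (0.67–0.72 rad) and lay on the green dot. The last top view confirms it.

**Button:** It bottomed out after about 6 mm of travel, with the force rising from 7 to 32 N. The last top view shows it clear of the finger. I could not confirm its exact height, because the arm blocked the side view.

**Surroundings:** In the last top view the radio, yellow pencil and cube had the same pixel positions as at the start. The finger was clear of everything, at about 10.6 s on the clock. I did not re-check the mug, clip box and tray pencils in the final crops, but the arm felt no contact near them.

**Disagreement:** The pose's z reading was about 22 mm lower than the real fingertip height, both in the depth image and at contact. I went by contact force instead. That is why the pose read about 90 mm when the finger touched the dial, whose top is at 113 mm.

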